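# Torque-check three gland knobs and flag the loose one

### The arm

A 7-joint arm with a two-finger parallel gripper is mounted at the origin on a cart in front of the work surface, level with it; the furniture and walls round the work are solid. World frame = base frame: x ahead of the robot, y to its left, z up, the work surface at z = 0. Lengths are in m, angles in rad, forces in N, time in s.
With the tool pointing down it reaches from about 0.4 to 0.85 m from the base axis. Payload 6.9 kg.
Tool frame: the origin (TCP) lies midway between the tips of the shut fingers; the grasp point (between the pads) lies behind it (ctrl.pinch_z is the z of the grasp point in the tool frame, in m); z points along the fingers, y is the direction in which the jaws open and shut (so a half turn about z gives the same grasp; the last joint's range is limited). The gripper opens to 85 mm and grips with 20 to 120 N. Pads are 22 mm wide; open, the fingers measure 114 mm over their backs; the gripper's body (76 mm by 85 mm) begins 54 mm behind the grasp point. The pads swing forward as they close: fully open they stand 13 mm farther back than shut.
Start: joints at [1.435, 0.507, -0.238, 1.5, 0.126, 1.149, -0.155], TCP at [0.149, -0.607, 0.231] pointing down, gripper open.
Joint ranges: [-3.08, 3.08], [-0.24, 2.05], [-1.43, 1.35], [0, 2.5], [-1.52, 4.66], [0.17, 1.96], [-2.89, 2.89]. Speed limits (rad/s): [2.39, 2.39, 3.14, 3.14, 3.14, 3.14, 3.14].

### API

Orientations are given as a unit quaternion [w, x, y, z].
In Python, from station import ctrl, get_state, vision, ticket, models gives the robot as it stands. Calls block until the motion is done:
- ctrl.movep(position, orientation): joint-space move of the TCP to a pose.
- ctrl.movel(position, frame=None, max_speed=0.15): straight line of the TCP; frame=None keeps the orientation; max_speed is the mean speed in m/s.
- ctrl.set_joints(angles): joint-space move.
- ctrl.ungrasp() and ctrl.close_gripper(force=None): open the fingers fully, or close them until they stop; force is the grip in N (None keeps the last).
- ctrl.pause(seconds).
- ctrl.ik(position, orientation): joint angles nearest the present ones, or None.
- get_state(): the state.
- vision.grab_frame(name): name is "scene" or "side" or "wrist"; returns (picture, depth): 420x560x3 uint8, blue, green, red; 420x560 float32, m along the optical axis (not along the pixel's ray), 0 where there is no reading.
- vision.camera_info(name): a dict with "mtx" (3x3 intrinsics, pixels), "R" (3x3) and "t" (3): a world point X has camera coordinates R X + t; the wrist camera has in their place "hand_eye" (4x4, takes a point from camera to tool coordinates, whose origin is the TCP and whose axes are the flange's). Camera axes: x right, y down, z forward; pixel columns grow to the right and rows downward; lengths in m; the calibration is good to about 2 mm. A picture is of the moment at which its call begins: read the wrist's pose just before it. camera_info takes no time and is no camera call.
A pose or a line that the arm cannot do raises ctrl.Unreachable and nothing moves.
- ticket.close_job(): hands the job in, once; it reports no verdict.
Trained networks look in the newest picture that a camera, given by its name, has taken for a name from the list of things; names that differ only in an ending like _2 or _b are one class to them, and where a whole thing is asked for, a point or a joint stands for the part that bears it (a point fixed in the world has none). Each returns a list of dicts, best first, with "p" (0 to 1); they miss things now and then, are a little off and sometimes report something else, mostly with a low value. They report only what shows in the picture. A call takes as long as a camera call. They do not tell look-alikes from the thing itself.
- models.recognise(camera, target): "point" ([column, row] in pixels, amid what is visible of it).
- models.masks_of(camera, target): "mask" (420x560 bool, what is visible of it) and "point" ([column, row] in pixels, amid what is visible of it).
The state is a dict: "time": time; "qpos": joint angles; "qd": joint speeds; "tau": joint torques, N m; "tcp_pos": TCP position; "eef_rot": TCP orientation; "contact_force": force on the tool from outside, world axes, zero at the start; "wrist_torque": the same for the moment, N m; "width": finger opening in m.
Only numpy, scipy, OpenCV 4.12 (cv2) and the standard library are available. Lean on these libraries where they do the work, as an engineer would, in place of code of your own. Each camera call takes 0.05 s, during which the arm holds its last target.

### The job

One of the three black T-handle knobs on the gas manifold has come loose. Working from the left knob to the right, nip each one up clockwise: a tight knob may have a little play (up to about 20 degrees) and then bites, so bring it to about 0.3 N·m and stop there without over-torquing it (0.45 N·m spoils the seat); a knob that turns 45 degrees without biting is the loose one. Then stand the red marker on the ringed spot in front of the loose knob, and leave the things lying around where they are.

Things in the scene. Friction and masses are not known exactly. Their poses are not given: they have to be found in the camera images.
- knob_1_grip (a point): Left knob (larger y) of three identical black T-handles 110 mm apart on a silvery manifold fixed to the worktop. Point: middle of its bar, on the vertical turning axis, 81 mm above the worktop. The bar is 70 mm long along this point's y, 14 mm wide along x, 18 mm high; yaw within about 0.75 rad of zero at the start. Below it a 12 mm steel neck down to 59 mm, then a 26 mm washer.
- knob_2_grip (a point): Middle knob, same point. Tightening is clockwise from above (yaw decreases). Every knob drags with 0.03 to 0.08 N·m by itself. A tight one turns so through 0.06 to 0.30 rad of unknown play, then bites: torque rises 6 N·m per rad. The loose one never rises above about 0.08 N·m however far it turns.
- knob_3_grip (a point): Right knob (smaller y), same point. Play taken up stays taken up; the twist of a bitten seat springs back when the knob is let go. Which knob is loose cannot be seen and changes from start to start.
- knob_1_end (a point): White dot on top of the left knob's bar, 28 mm from the turning axis along the bar's y; shows how far the knob has been turned.
- knob_2_end (a point): White dot on the middle knob, likewise.
- knob_3_end (a point): White dot on the right knob, likewise.
- seat_1_mark (a point): Dark line on the rim of the brass seat collar (64 mm across, top at 50 mm) under the left knob, 30 mm from the axis on the robot's side. The collar twists elastically (6 N·m per rad) with the seat's torque: the mark moves 1.5 mm at 0.3 N·m; at 2.25 mm (0.45 N·m) the seat is over-torqued.
- seat_2_mark (a point): The same on the middle seat.
- seat_3_mark (a point): The same on the right seat.
- spot_1 (a point): Centre of the ringed spot (36 mm across) on the manifold's grey front ledge, 78 mm in front of the left knob's axis. The ledge is 20 mm high, 69 mm deep and flat; behind it the manifold block rises to 45 mm, 38 mm behind the spot's centre.
- spot_2 (a point): The spot in front of the middle knob.
- spot_3 (a point): The spot in front of the right knob.
- flag_center (a point): Centre of the red plastic marker, a loose upright round post 50 mm tall (this point is 25 mm above its underside), 28 mm wide at the foot and 22 mm from 9 to 42 mm up, rounded off at the top; 50 g. It stands on the worktop in front of the manifold.
- grease_jar: Loose cream jar with black cap, 50 mm across, 39 mm tall, behind the manifold; origin at its underside. A bystander.
- kf_clamp: Loose metal hinged clamp ring lying flat, 54x71x16 mm, behind the manifold; origin at its underside. A bystander.
- spanner: Loose steel open-end spanner lying flat, 34x166x7 mm, left in front; origin at its underside. A bystander.
- gasket_tin: Loose flat round tin, 62 mm across, 22 mm high, left of the manifold; origin at its underside. A bystander.
There are look-alikes about, which are no part of the job. Of the things like the part that bears flag_center, leave any that is blue or purple; of the rest the smaller one is meant.

How it is judged:
By the outcome, as a careful person would: the job done as asked, in the order asked, and still so for the second after the job is handed in, with the robot touching nothing.
It also fails if it takes over 72 s, if anything falls off the work surface, if the arm or the gripper's body presses on something with over 40 N, if the wrist force passes 120 N, or if a joint passes its speed limit or range.

## Working session

There is one attempt and no reset: what is moved stays moved. The work goes in short steps, each a Python script; the robot and the scene stay as the last script left them, time stands still between calls to the robot, and variables do not carry over. Pictures are saved under pics/ and viewed, and the job is handed in when it is done.

```bash
ls -la; mkdir -p pics; python3 - <<'E'
from station import ctrl,get_state,vision,models
import cv2,numpy as np
s=get_state();print({k:np.round(v,3) for k,v in s.items()},ctrl.pinch_z)
for n in ("scene","side","wrist"):
    p,d=vision.grab_frame(n);cv2.imwrite(f"pics/a_{n}.png",p)
    print(n,{k:np.round(v,3).tolist() for k,v in vision.camera_info(n).items()})
E
```

```text
total 12
drwxr-xr-x  3 agent agent 4096 Dec  7 04:43 .
drwxr-xr-x 23 root  root  4096 Dec  7 04:43 ..
drwxr-xr-x  2 agent agent 4096 Dec  7 04:43 pics
{'time': np.float64(0.0), 'qpos': array([ 1.435,  0.508, -0.238,  1.501,  0.126,  1.149, -0.155]), 'qd': array([-0.001, -0.002, -0.001,  0.   , -0.   ,  0.002,  0.001]), 'tau': array([ 0.0000e+00, -6.2060e+01, -2.1870e+00, -2.4966e+01,  1.3000e-02,
        1.2000e-02,  0.0000e+00]), 'tcp_pos': array([ 0.149, -0.606,  0.23 ]), 'eef_rot': array([-0.001,  0.993,  0.12 , -0.   ]), 'contact_force': array([-0.24 ,  0.184,  0.303]), 'wrist_torque': array([0.023, 0.004, 0.001]), 'width': np.float64(0.085)} -0.0187
scene {'mtx': [[387.515, 0.0, 280.75], [0.0, 387.515, 212.88], [0.0, 0.0, 1.0]], 'R': [[0.909, -0.418, 0.009], [-0.295, -0.658, -0.693], [0.295, 0.627, -0.721]], 't': [-0.438, 0.37, 0.778]}
side {'mtx': [[416.346, 0.0, 281.893], [0.0, 416.346, 212.267], [0.0, 0.0, 1.0]], 'R': [[-0.932, -0.363, -0.005], [-0.128, 0.341, -0.931], [0.34, -0.867, -0.365]], 't': [0.59, 0.089, 0.961]}
wrist {'mtx': [[308.001, 0.0, 275.084], [0.0, 308.001, 215.869], [0.0, 0.0, 1.0]], 'hand_eye': [[-0.001, -0.946, -0.324, 0.082], [1.0, -0.001, -0.0, 0.0], [0.0, -0.324, 0.946, -0.143], [0.0, 0.0, 0.0, 1.0]]}
```

View pics/a_scene.png

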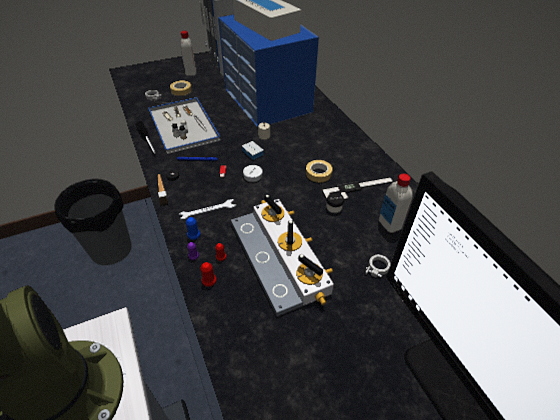

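View pics/a_side.png

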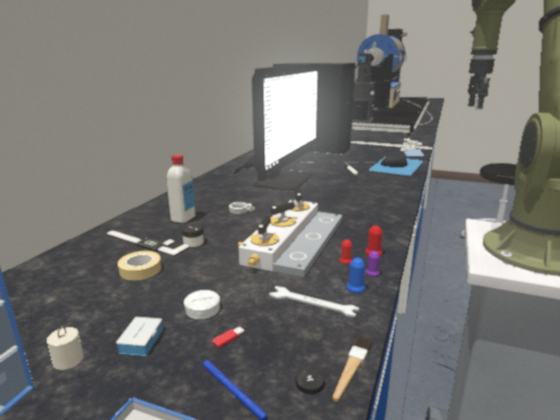

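View pics/a_wrist.png

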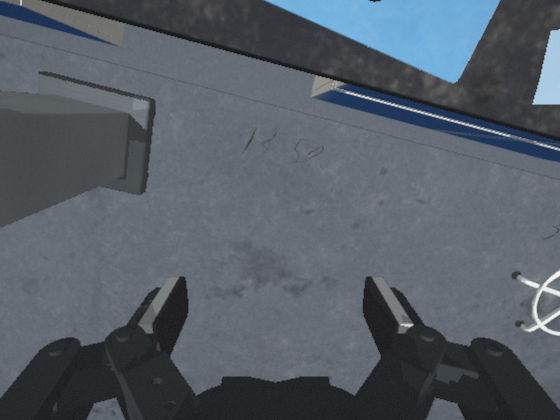

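The scene image shows the knobs at about (272,205), (290,235) and (310,268). The small red marker is at (220,252) and a larger red look-alike at (207,274). The wrist camera doesn't see the work yet.

```bash
cat > h.py <<'E'
from station import ctrl,get_state,vision,models,ticket
import cv2,numpy as np
from scipy.spatial.transform import Rotation as Rn
def camposes(n,s=None):
    ci=vision.camera_info(n);K=np.array(ci["mtx"])
    if n=="wrist":
        H=np.array(ci["hand_eye"]);q=s["eef_rot"];T=np.eye(4);T[:3,:3]=Rn.from_quat(np.roll(q,-1)).as_matrix();T[:3,3]=s["tcp_pos"]
        M=T@H;return K,M[:3,:3],M[:3,3]
    R=np.array(ci["R"]);t=np.array(ci["t"]);return K,R.T,-R.T@t
def onplane(cam,px,z):
    K,R,c=cam;r=R@np.linalg.solve(K,[px[0],px[1],1.]);return c+r*(z-c[2])/r[2]
def proj(cam,X):
    K,R,c=cam;u=K@(R.T@(np.asarray(X)-c));return u[:2]/u[2]
def down(yaw):
    # tool y axis (jaw dir) at angle yaw from world y ; x axis fwd for yaw=0
    return np.roll((Rn.from_euler('z',yaw)*Rn.from_quat([1,0,0,0])).as_quat(),1)
def st():
    s=get_state();return s
E
python3 - <<'E'
from h import *
for n in("scene","side"):
    vision.grab_frame(n);c=camposes(n)
    print(n,c[2])
    for t,z in(("knob_1_grip",.09),("knob_1_end",.09),("spot_1",.02),("flag_center",.025),("seat_1_mark",.05),("spanner",.004),("gasket_tin",.011),("grease_jar",.02),("kf_clamp",.008)):
        for r in models.recognise(n,t)[:6]:
            print(n,t,round(r["p"],2),np.round(r["point"],1),np.round(onplane(c,r["point"],z),3))
print(get_state()["time"])
E
```

```text
scene [ 0.27728122 -0.42781577  0.82118408]
scene knob_1_grip 0.55 [270.2 207.4] [0.56  0.238 0.09 ]
scene knob_1_grip 0.4 [309.9 264.5] [0.569 0.029 0.09 ]
scene knob_1_end 0.74 [274.1 206.6] [0.57  0.236 0.09 ]
scene knob_1_end 0.46 [270.6 215.9] [0.548 0.209 0.09 ]
scene knob_1_end 0.39 [310.9 265.4] [0.57  0.026 0.09 ]
scene spot_1 0.95 [279.  258.9] [0.533 0.122 0.02 ]
scene flag_center 0.68 [189.2 225.4] [0.353 0.325 0.025]
scene flag_center 0.64 [207.4 275.5] [0.35  0.144 0.025]
scene flag_center 0.63 [192.9 250.2] [0.339 0.236 0.025]
scene flag_center 0.42 [270.9 206.5] [0.588 0.3   0.025]
scene seat_1_mark 0.61 [271.  215.9] [0.564 0.243 0.05 ]
scene seat_1_mark 0.54 [306.2 276.9] [0.56  0.026 0.05 ]
scene seat_1_mark 0.36 [278.4 258.6] [0.522 0.102 0.05 ]
scene spanner 0.75 [270.8 214.4] [0.583 0.289 0.004]
scene spanner 0.55 [211.4 207.9] [0.434 0.385 0.004]
scene gasket_tin 0.74 [255.2 172. ] [0.611 0.477 0.011]
scene grease_jar 0.52 [334.3 201.8] [0.769 0.245 0.02 ]
scene kf_clamp 0.71 [307.6 266. ] [0.594 0.079 0.008]
scene kf_clamp 0.61 [375.9 268.8] [ 0.75  -0.001  0.008]
side [0.23454798 1.01697436 0.43586871]
side knob_1_end 0.55 [265.7 228.3] [0.555 0.291 0.09 ]
side spot_1 0.74 [291.3 239.7] [0.537 0.185 0.02 ]
side flag_center 0.74 [372.5 264.3] [0.337 0.247 0.025]
side flag_center 0.65 [372.  240.1] [0.359 0.131 0.025]
side flag_center 0.64 [358.3 276.6] [0.355 0.306 0.025]
side flag_center 0.62 [346.4 255.3] [0.397 0.227 0.025]
side seat_1_mark 0.62 [265.3 238. ] [0.572 0.257 0.05 ]
side seat_1_mark 0.42 [188.4 236.6] [0.734 0.31  0.05 ]
side spanner 0.69 [314.4 302.3] [0.417 0.39  0.004]
side spanner 0.48 [203.1 303.2] [0.606 0.466 0.004]
side gasket_tin 0.7 [204.4 305.7] [0.594 0.481 0.011]
side grease_jar 0.77 [191.3 235.6] [0.77  0.248 0.02 ]
side kf_clamp 0.55 [238.  206.7] [0.769 0.003 0.008]
1.15
```

```bash
python3 - <<'E'
from h import *
for y in(0,np.pi/2,-np.pi/2,np.pi):
    for p in([.47,.13,.30],[.56,.24,.1],[.56,.03,.1]):
        q=ctrl.ik(p,down(y));print(round(y,2),p,None if q is None else np.round(q,2))
ctrl.movep([.47,.13,.30],down(0))
s=get_state();print(s["time"],s["tcp_pos"],s["qpos"],s["wrist_torque"])
p,d=vision.grab_frame("wrist");cv2.imwrite("pics/b.png",p);c=camposes("wrist",s)
for t,z in(("knob_1_grip",.09),("knob_1_end",.09),("spot_1",.02),("flag_center",.025),("seat_1_mark",.05)):
    for r in models.recognise("wrist",t)[:6]:
        print(t,round(r["p"],2),np.round(r["point"],1),np.round(onplane(c,r["point"],z),4))
E
```

```text
0 [0.47, 0.13, 0.3] [ 0.46  0.38 -1.12  1.72  0.36  1.27 -2.31]
0 [0.56, 0.24, 0.1] [-0.06  0.67 -0.65  1.71  0.49  0.93 -2.47]
0 [0.56, 0.03, 0.1] [ 0.22  0.58 -0.49  1.84  0.36  0.81 -2.03]
1.57 [0.47, 0.13, 0.3] [ 0.48  0.39 -1.15  1.72  0.37  1.27 -0.76]
1.57 [0.56, 0.24, 0.1] [ 0.14  0.81 -1.05  1.71  0.78  1.1  -1.16]
1.57 [0.56, 0.03, 0.1] [ 0.36  0.63 -0.73  1.84  0.54  0.88 -0.63]
-1.57 [0.47, 0.13, 0.3] [ 0.51  0.42 -1.22  1.72  0.41  1.29  2.34]
-1.57 [0.56, 0.24, 0.1] [ 0.2   0.9  -1.23  1.71  0.9   1.22  1.88]
-1.57 [0.56, 0.03, 0.1] [-0.72  0.84  1.15  1.85 -0.89  1.07 -2.36]
3.14 [0.47, 0.13, 0.3] [ 0.58  0.52 -1.42  1.72  0.52  1.37  0.63]
3.14 [0.56, 0.24, 0.1] [ 0.2   0.9  -1.23  1.71  0.9   1.22  0.31]
3.14 [0.56, 0.03, 0.1] [ 0.5   0.72 -1.    1.84  0.73  1.    0.76]
3.9917 [0.4703016  0.12925532 0.29981809] [ 0.46335712  0.38203939 -1.11832901  1.72204243  0.35919532  1.26546739
 -2.30949133] [-0.04175759 -0.02594155 -0.00550532]
knob_1_grip 0.69 [160.5  90.1] [0.5735 0.2504 0.09  ]
knob_1_end 0.82 [161.7  93. ] [0.5707 0.2494 0.09  ]
spot_1 0.88 [262.9 112.5] [0.5503 0.1445 0.02  ]
flag_center 0.74 [150.8 250.4] [0.3557 0.3145 0.025 ]
flag_center 0.6 [221.  220.1] [0.4034 0.2069 0.025 ]
flag_center 0.56 [261.4 253.5] [0.3502 0.1496 0.025 ]
flag_center 0.56 [202.  261.8] [0.3366 0.2396 0.025 ]
seat_1_mark 0.62 [169.4 102.7] [0.5619 0.2552 0.05  ]
```

View pics/b.png

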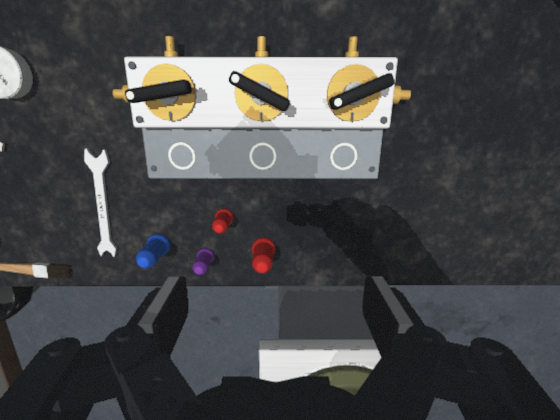

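The wrist view shows white dots at about (133,98), (235,77) and (338,102), and ringed spots at (182,156), (262,156) and (344,156). The small red marker stands near (222,222). Next I'll measure these precisely.

```bash
python3 - <<'E'
from h import *
s=get_state();c=camposes("wrist",s)
im=cv2.imread("pics/b.png");g=cv2.cvtColor(im,cv2.COLOR_BGR2GRAY)
print(np.round([onplane(c,p,.02) for p in((182,156),(262.5,156),(344,156))],4))
hsv=cv2.cvtColor(im,cv2.COLOR_BGR2HSV)
red=((hsv[...,0]<8)|(hsv[...,0]>172))&(hsv[...,1]>150)&(hsv[...,2]>60)
n,l,stt,ce=cv2.connectedComponentsWithStats(red.astype(np.uint8))
print([(stt[i],ce[i]) for i in range(1,n) if stt[i,4]>60])
roi=im[50:215,90:420];cv2.imwrite("pics/b2.png",cv2.resize(roi,(800,400),interpolation=cv2.INTER_CUBIC))
roi=im[190:290,120:300];cv2.imwrite("pics/b3.png",cv2.resize(roi,None,fx=4,fy=4,interpolation=cv2.INTER_CUBIC))
# spots via ellipse fit
for x0,x1 in((160,205),(242,285),(322,366)):
    r=g[135:180,x0:x1];m=(r>190).astype(np.uint8);ys,xs=np.nonzero(m)
    e=cv2.fitEllipse(np.stack([xs,ys],1).astype(np.float32));p=(e[0][0]+x0,e[0][1]+135);print("spot",np.round(p,1),e[1],np.round(onplane(c,p,.02),4))
for x0,x1 in((123,195),(222,295),(325,398)):
    r=g[65:115,x0:x1];m=(r<45).astype(np.uint8)
    n,l,stt,ce=cv2.connectedComponentsWithStats(m);i=1+np.argmax(stt[1:,4])
    ys,xs=np.nonzero(l==i);rect=cv2.minAreaRect(np.stack([xs+x0,ys+65],1).astype(np.float32))
    b=cv2.boxPoints(rect);print(np.round(rect[0],1),np.round(rect[1],1),np.round(onplane(c,rect[0],.087),4))
    r2=((r>150)&(hsv[65:115,x0:x1,1]<60)).astype(np.uint8);n,l,stt,ce=cv2.connectedComponentsWithStats(r2);print([(np.round(ce[k]+[x0,65],1),stt[k,4]) for k in range(1,n)if stt[k,4]<60])
E
```

```text
[[0.4941 0.2561 0.02  ]
 [0.4939 0.1465 0.02  ]
 [0.4938 0.0355 0.02  ]]
[(array([212, 209,  21,  25, 370], dtype=int32), array([221.91081081, 220.44324324])), (array([252, 238,  23,  35, 662], dtype=int32), array([262.49697885, 254.5407855 ]))]
spot [181.2 155.5] (23.434688568115234, 26.03068733215332) [0.4948 0.2571 0.02  ]
spot [262.4 155.6] (24.225013732910156, 24.620973587036133) [0.4944 0.1466 0.02  ]
spot [343.3 155.9] (23.91230010986328, 25.595256805419922) [0.4939 0.0365 0.02  ]
[158.6  91.2] [13.9 64.2] [0.5723 0.2543 0.087 ]
[(array([163.5,  81.3]), np.int32(6)), (array([129.5,  94.9]), np.int32(55)), (array([192.5, 111.8]), np.int32(23))]
[258.7  91. ] [64.9 12.4] [0.5724 0.1468 0.087 ]
[(array([234.7,  77.9]), np.int32(56)), (array([263.8,  83.7]), np.int32(35)), (array([256.8, 100.7]), np.int32(41)), (array([282.5, 113.5]), np.int32(8)), (array([294., 114.]), np.int32(1))]
[361.2  91.5] [12.5 67.7] [0.5717 0.0368 0.087 ]
[(array([337.6, 101.7]), np.int32(51))]
```

View pics/b2.png

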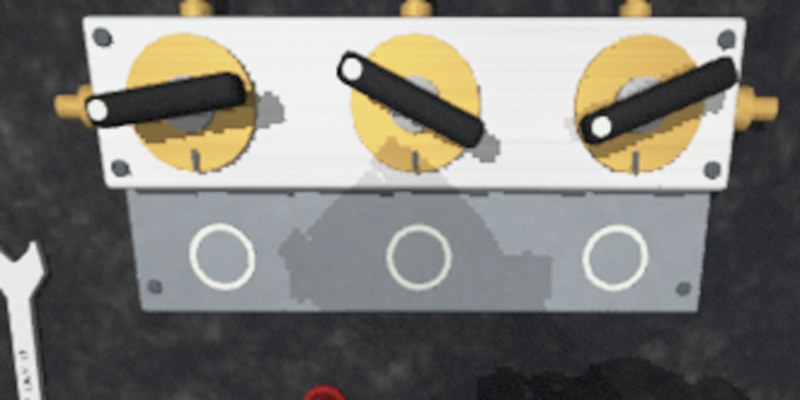

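View pics/b3.png

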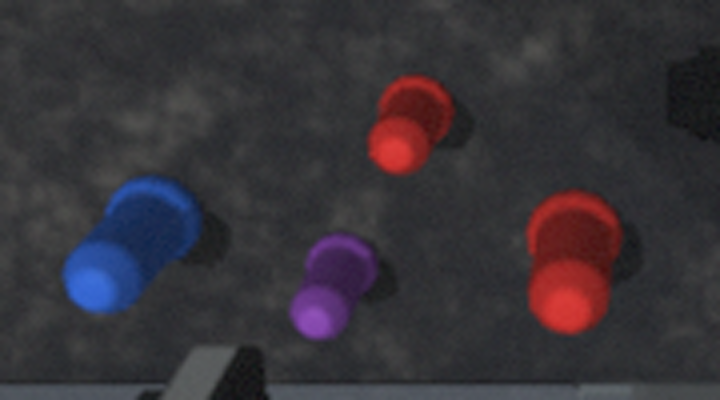

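```bash
cat >> h.py <<'E'
AX=np.array([[.5725,.257],[.5724,.1467],[.5718,.0367]])
def approach(i,psi,z=.066):
    q=down(np.pi/2+psi)
    ctrl.movep([*AX[i],.15],q)
    s=get_state();print("hover t",round(s["time"],2),np.round(s["tcp_pos"],4))
    p,d=vision.grab_frame("wrist");cv2.imwrite(f"pics/hover{i}.png",p)
    np.save(f"pics/hover{i}.npy",np.r_[s["tcp_pos"],s["eef_rot"]])
    return s
E
python3 - <<'E'
from h import *
s=get_state();c=camposes("wrist",s)
for i,p in enumerate(((130.4,95.4),(234.7,77.9),(337.6,101.7))):
    X=onplane(c,p,.09);d=X[:2]-AX[i];print(i+1,np.round(X,4),"r",np.linalg.norm(d),"psi",np.arctan2(-d[0],d[1]))
t=get_state()["time"]
d=onplane(c,(130.4,95.4),.09)[:2]-AX[0]
approach(0,np.arctan2(-d[0],d[1]))
E
```

```text
1 [0.568  0.2839 0.09  ] r 0.027269810653854473 psi 0.16463994487558806
2 [0.585  0.1717 0.09  ] r 0.027997051439177714 psi -0.46773007672889805
3 [0.5614 0.0621 0.09  ] r 0.027400922043648863 psi 0.3883689648409034
hover t 5.41 [0.5725 0.2567 0.1505]
```

View pics/hover0.png

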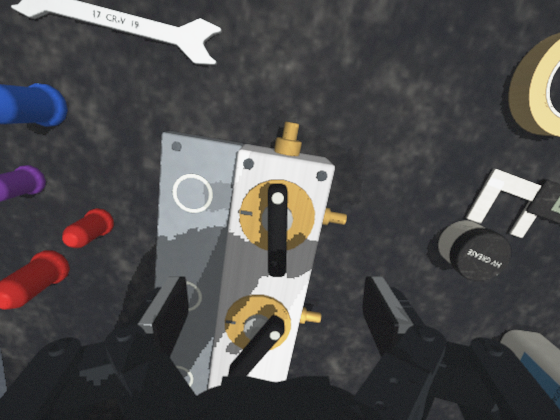

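The bar is vertical at column 277, midway between the jaws, and its dot is at (277,198). Alignment is good, so I'll grip and turn.

```bash
cat >> h.py <<'E'
def rd(n=3):
    a=[]
    for k in range(n):
        s=get_state();a.append(s["wrist_torque"][2]);ctrl.pause(0.02)
    return np.mean(a),s
def grip(i,z=.066,force=50):
    t0,_=rd(4)
    ctrl.movel([*AX[i],z],max_speed=.12)
    b,_=rd()
    ctrl.close_gripper(force)
    t,s=rd();print("grip: tz0",round(t0,4),"low",round(b,4),"closed",round(t,4),"w",round(float(s["width"]),4),"F",np.round(s["contact_force"],1),"t",round(s["time"],2),np.round(s["tcp_pos"],4))
    return t0
E
python3 - <<'E'
from h import *
t0=grip(0);np.save("t0.npy",t0)
for k in range(2):
    q=np.array(get_state()["qpos"]) if k==0 else qc
    qc=q.copy();qc[6]-=.03;ctrl.set_joints(qc)
    t,s=rd();print(round(s["time"],3),"tz",round(t-t0,4),"q7",round(s["qpos"][6],4),"cmd",round(qc[6],4),"F",np.round(s["contact_force"],1))
p,d=vision.grab_frame("wrist");cv2.imwrite("pics/c1.png",p)
E
```

```text
grip: tz0 -0.0084 low -0.0136 closed 0.0378 w 0.0127 F [5.6 1.7 0.7] t 7.11 [0.5737 0.2572 0.0664]
7.408 tz -0.0607 q7 -1.2018 cmd -1.2025 F [2.4 0.8 0.2]
7.708 tz 0.0019 q7 -1.2315 cmd -1.2325 F [2.2 1.1 0.2]
```

View pics/c1.png

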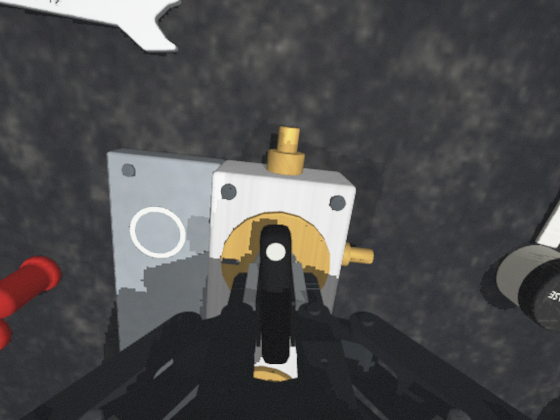

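The mark stays visible at (228,262) beside the collar while gripping. The torque reading looks noisy, so I'll check it.

```bash
python3 - <<'E'
from h import *
a=[]
for k in range(10):
    s=get_state();a.append([s["time"],s["wrist_torque"][2],s["tau"][6],*s["contact_force"],s["qpos"][6]]);ctrl.pause(.01)
print(np.round(a,4))
qc=np.array(s["qpos"]);qc[6]-=.03+.001;ctrl.set_joints(qc)
a=[]
for k in range(10):
    s=get_state();a.append([s["time"],s["wrist_torque"][2],s["tau"][6],*s["contact_force"],s["qpos"][6]]);ctrl.pause(.01)
print(np.round(a,4))
E
```

```text
[[ 7.7750e+00  3.6500e-02  4.5000e-03  2.4389e+00  2.3010e-01 -1.2100e-01
  -1.2316e+00]
 [ 7.7833e+00 -4.4800e-02  2.6000e-03  2.0937e+00  6.6970e-01  1.9220e-01
  -1.2317e+00]
 [ 7.7917e+00  3.7000e-02 -3.0000e-04  3.5107e+00  5.7800e-01  1.2306e+00
  -1.2316e+00]
 [ 7.8000e+00  7.8000e-02 -3.8000e-03  2.8529e+00  3.6430e-01  1.9310e-01
  -1.2317e+00]
 [ 7.8083e+00  5.4000e-03 -7.8000e-03  2.8649e+00 -1.2030e-01 -5.2300e-01
  -1.2317e+00]
 [ 7.8167e+00  2.6000e-03 -1.1900e-02  4.4183e+00  6.9690e-01  1.0630e-01
  -1.2317e+00]
 [ 7.8250e+00  7.4000e-03 -1.6200e-02  3.7444e+00  1.4460e-01 -9.0420e-01
  -1.2318e+00]
 [ 7.8333e+00  1.1300e-02 -1.9800e-02  2.3092e+00  1.3110e-01  9.9960e-01
  -1.2318e+00]
 [ 7.8417e+00  1.0000e-02 -2.2100e-02  3.2793e+00  7.5430e-01 -4.9150e-01
  -1.2318e+00]
 [ 7.8500e+00  4.2300e-02 -2.3500e-02  3.1193e+00  1.7499e+00  5.2760e-01
  -1.2318e+00]]
[[ 8.1083e+00 -4.0300e-02 -1.4080e-01  2.2269e+00 -2.2700e-02  2.2820e-01
  -1.2621e+00]
 [ 8.1167e+00 -7.4100e-02 -1.1350e-01  2.7024e+00 -1.8150e-01  4.0200e-02
  -1.2621e+00]
 [ 8.1250e+00 -2.1600e-02 -8.9700e-02  2.8901e+00  5.5250e-01 -1.3985e+00
  -1.2620e+00]
 [ 8.1333e+00 -5.4100e-02 -6.9100e-02  3.6689e+00  1.5906e+00  9.3770e-01
  -1.2620e+00]
 [ 8.1417e+00 -4.2800e-02 -5.1400e-02  2.8507e+00  1.7885e+00  3.0510e-01
  -1.2620e+00]
 [ 8.1500e+00 -2.6700e-02 -3.6200e-02  2.8005e+00  9.8780e-01 -9.7130e-01
  -1.2620e+00]
 [ 8.1583e+00 -6.6100e-02 -2.3300e-02  3.6629e+00  9.0350e-01 -1.2260e-01
  -1.2620e+00]
 [ 8.1667e+00 -8.1600e-02 -1.2400e-02  3.1010e+00  1.5012e+00  3.4790e-01
  -1.2620e+00]
 [ 8.1750e+00 -2.6300e-02 -4.0000e-03  2.7568e+00  1.7217e+00  1.1359e+00
  -1.2620e+00]
 [ 8.1833e+00 -2.4100e-02  2.0000e-03  3.5032e+00  1.5982e+00  1.5900e-02
  -1.2620e+00]]
```

```bash
cat >> h.py <<'E'
def rdn(n=10):
    a=[]
    for k in range(n):
        s=get_state();a.append([s["wrist_torque"][2],*s["contact_force"]]);ctrl.pause(.008)
    return np.mean(a,0),s
def turn(q7start,t0,coarse=.03,fine=.008,thr=.13,target=.32,maxturn=.81,drag=None,cmd=None):
    """clockwise; |tz-t0| watched"""
    qc=np.array(get_state()["qpos"])
    if cmd is not None: qc[6]=cmd
    log=[];st=coarse;hist=[]
    while True:
        qc[6]-=st;ctrl.set_joints(qc)
        m,s=rdn();tz=m[0]-t0;turned=q7start-s["qpos"][6]
        print(f"t {s['time']:.2f} turned {turned:.4f} tz {tz:+.3f} F {np.round(m[1:],1)}",flush=True)
        if abs(tz)>=target: print("TARGET");break
        if abs(tz)>thr: st=fine
        if turned>maxturn: print("LOOSE");break
        if np.abs(m[1:]).max()>40: print("FORCE");break
    return qc
E
python3 - <<'E'
from h import *
t0=float(np.load("t0.npy"))
turn(-1.1725,t0,maxturn=.4)
E
```

```text
t 8.52 turned 0.1186 tz -0.023 F [ 3.3  1.  -0.3]
t 8.85 turned 0.1485 tz -0.036 F [ 3.6  0.7 -0.4]
t 9.18 turned 0.1786 tz -0.015 F [ 3.9  1.1 -0.7]
t 9.52 turned 0.2085 tz -0.024 F [ 4.2  1.2 -1.1]
t 9.85 turned 0.2385 tz -0.002 F [ 4.7  1.3 -1.2]
t 10.18 turned 0.2688 tz -0.005 F [ 4.8  1.6 -1.7]
t 10.52 turned 0.2988 tz -0.023 F [ 5.1  1.3 -1.5]
t 10.85 turned 0.3289 tz -0.012 F [ 5.2  1.4 -1.4]
t 11.18 turned 0.3588 tz -0.003 F [ 5.1  1.4 -1.1]
t 11.52 turned 0.3888 tz -0.013 F [ 5.2  1.5 -1.6]
t 11.85 turned 0.4189 tz -0.010 F [ 5.2  1.3 -1.5]
LOOSE
```

```bash
python3 - <<'E'
from h import *
t0=float(np.load("t0.npy"))
p,d=vision.grab_frame("wrist");cv2.imwrite("pics/c2.png",p)
turn(-1.1725,t0,coarse=.05,maxturn=.84)
p,d=vision.grab_frame("wrist");cv2.imwrite("pics/c3.png",p)
E
```

```text
t 12.23 turned 0.4672 tz -0.023 F [ 4.6  1.3 -1.5]
t 12.57 turned 0.5178 tz -0.014 F [ 4.9  1.2 -1.6]
t 12.90 turned 0.5678 tz -0.022 F [ 5.2  1.3 -1.3]
t 13.23 turned 0.6177 tz -0.041 F [ 5.1  1.4 -1.2]
t 13.57 turned 0.6677 tz -0.028 F [ 5.4  1.1 -1.7]
t 13.90 turned 0.7177 tz -0.031 F [ 5.5  1.3 -1.4]
t 14.23 turned 0.7677 tz -0.020 F [ 5.7  1.2 -1.6]
t 14.57 turned 0.8178 tz -0.030 F [ 5.4  1.  -1.4]
t 14.90 turned 0.8677 tz -0.019 F [ 5.9  1.1 -1.6]
LOOSE
```

View pics/c3.png

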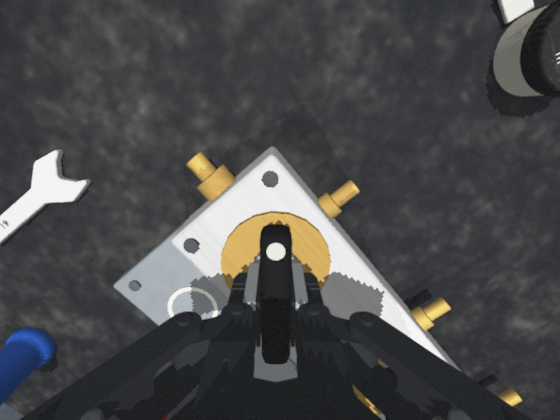

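Knob 1 followed the hand through 0.87 rad, with its dot staying fixed between the jaws and no bite. That makes it the loose one. Next is knob 2.

```bash
python3 - <<'E'
from h import *
ctrl.ungrasp()
s=get_state();p=np.array(s["tcp_pos"]);p[2]=.15;ctrl.movel(p,max_speed=.2)
approach(1,-.468)
E
```

```text
hover t 16.74 [0.5722 0.1452 0.1486]
```

View pics/hover1.png

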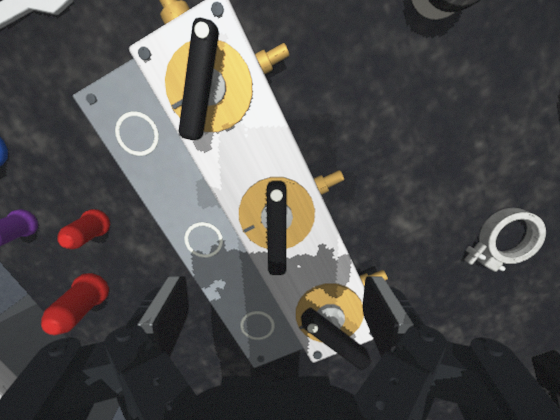

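The bar is vertical at column 277 and lined up.

```bash
python3 - <<'E'
from h import *
m,_=rdn(20);print("base",m)
grip(1);s=get_state();q0=s["qpos"][6]
m2,_=rdn(10);print("closed",m2-m)
np.save("t1.npy",[m[0],q0])
turn(q0,m[0],coarse=.025,fine=.008,thr=.11,target=.25,maxturn=.42)
E
```

```text
base [-0.01043872 -0.20341402  0.39392359 -0.05585413]
grip: tz0 0.0061 low 0.0366 closed 0.0375 w 0.0129 F [ 3.7 -3.3  2.9] t 18.61 [0.5735 0.1461 0.0663]
closed [ 0.04202087  4.63253602 -3.45619871  2.98700972]
t 19.03 turned 0.0243 tz -0.009 F [ 2.3 -1.4  1.7]
t 19.37 turned 0.0492 tz -0.016 F [ 2.2 -1.6  1.6]
t 19.70 turned 0.0742 tz -0.014 F [ 2.4 -1.4  1.8]
t 20.03 turned 0.0991 tz +0.084 F [ 2.5 -1.7  1.7]
t 20.37 turned 0.1241 tz +0.184 F [ 2.6 -1.7  1.7]
t 20.70 turned 0.1328 tz +0.225 F [ 2.6 -1.8  1.8]
t 21.03 turned 0.1409 tz +0.254 F [ 2.5 -1.6  2. ]
TARGET
```

```bash
python3 - <<'E'
from h import *
s=get_state()
p,d=vision.grab_frame("wrist");cv2.imwrite("pics/d1.png",p);np.save("pics/d1.npy",np.r_[s["tcp_pos"],s["eef_rot"]])
print(models.recognise("wrist","seat_2_mark")[:3]);s["time"]
c=camposes("wrist",s);print([np.round(proj(c,[.5724-.03,y,.05]),1) for y in (.1467,.1482)])
h=np.load("pics/hover1.npy");c=camposes("wrist",{"tcp_pos":h[:3],"eef_rot":h[3:]});print([np.round(proj(c,[.5724-.03,y,.05]),1) for y in (.1467,.1482)])
a=cv2.imread("pics/hover1.png")[190:260,200:340];b=p[200:330,180:380]
cv2.imwrite("pics/d2.png",np.vstack([cv2.resize(a,(600,300),interpolation=cv2.INTER_CUBIC)]));cv2.imwrite("pics/d3.png",cv2.resize(b,None,fx=4,fy=4,interpolation=cv2.INTER_CUBIC))
E
```

```text
[{'point': [291.3, 244.9], 'p': 0.95}]
[array([232.4, 288. ]), array([230.8, 286.2])]
[array([243.6, 229.1]), array([242.7, 227.7])]
```

View pics/d1.png

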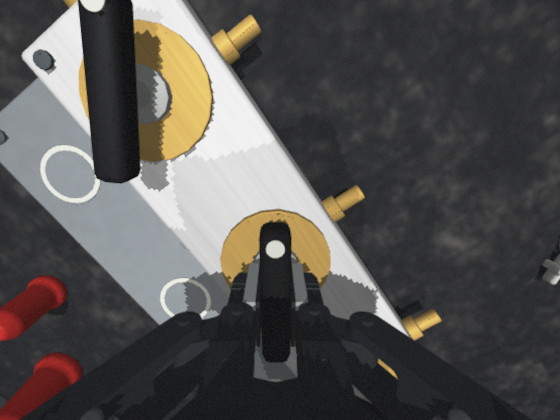

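View pics/d3.png

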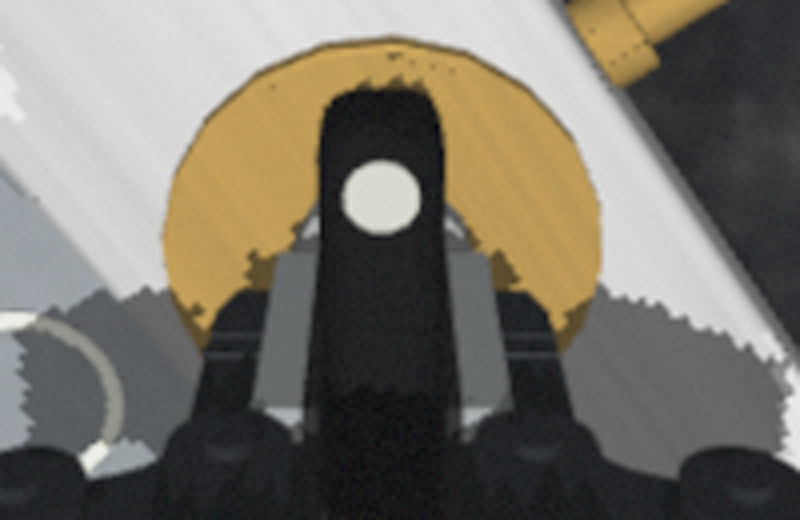

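Shadow and fingers hide the mark on knob 2, so the torque step is my main cue. It bit at about 0.075 rad and is now at about 0.26 N·m. I'll add a small final increment.

```bash
python3 - <<'E'
from h import *
t0,q0=np.load("t1.npy")
m,s=rdn(12);print(m-[t0,0,0,0],q0-s["qpos"][6])
turn(q0,t0,fine=.01,coarse=.01,target=.285,maxturn=.25)
m,s=rdn(20);print(m-[t0,0,0,0],q0-s["qpos"][6],s["time"])
E
```

```text
[ 0.27226261  2.52932211 -1.57831736  1.75311153] 0.14094385853128744
t 21.57 turned 0.1509 tz +0.308 F [ 2.5 -1.3  1.7]
TARGET
[ 0.29272285  2.53518165 -1.50999846  1.58845895] 0.15092370079833572 21.7333
```

```bash
python3 - <<'E'
from h import *
ctrl.ungrasp()
s=get_state();p=np.array(s["tcp_pos"]);p[2]=.15;ctrl.movel(p,max_speed=.2)
approach(2,.388)
E
```

```text
hover t 24.17 [0.5715 0.037  0.1494]
```

View pics/hover2.png

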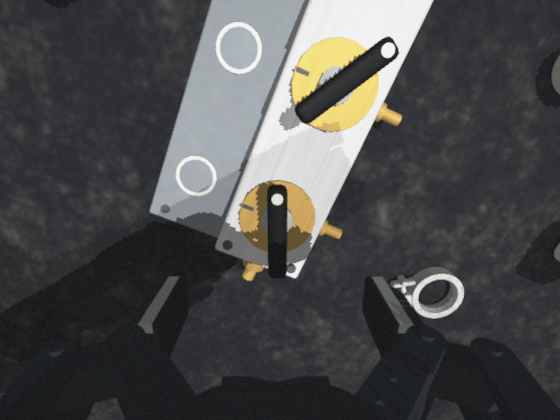

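The bar on knob 3 is vertical at column 277, so it's aligned.

```bash
python3 - <<'E'
from h import *
m,_=rdn(20);print("base",m)
grip(2);s=get_state();q0=s["qpos"][6]
m2,_=rdn(10);print("closed",m2-m)
np.save("t2.npy",[m[0],q0])
turn(q0,m[0],coarse=.025,fine=.008,thr=.11,target=.25,maxturn=.42)
m2,s=rdn(20);print("after",m2-m)
E
```

```text
base [ 0.0012408   0.03956826 -0.02692134 -0.10611319]
grip: tz0 -0.0276 low 0.0148 closed 0.0281 w 0.0131 F [ 4.4  0.4 -0.4] t 26.03 [0.5728 0.037  0.0664]
closed [0.02853767 4.83856753 1.12929368 0.69291525]
t 26.46 turned 0.0244 tz -0.020 F [3.2 1.3 0.2]
t 26.79 turned 0.0493 tz -0.023 F [ 3.3  1.3 -0.1]
t 27.12 turned 0.0742 tz -0.013 F [ 3.8  1.2 -0.5]
t 27.46 turned 0.0992 tz +0.089 F [ 4.4  1.4 -0.6]
t 27.79 turned 0.1242 tz +0.188 F [ 4.7  1.5 -0.9]
t 28.12 turned 0.1329 tz +0.223 F [ 4.6  1.5 -1. ]
t 28.46 turned 0.1409 tz +0.262 F [ 5.1  1.8 -0.9]
TARGET
after [ 0.2557992   4.84117492  1.37047606 -1.01005956]
```

```bash
python3 - <<'E'
from h import *
t0,q0=np.load("t2.npy")
turn(q0,t0,fine=.01,coarse=.01,target=.28,maxturn=.25)
m,s=rdn(20);print(m-[t0,0,0,0],q0-s["qpos"][6],s["time"])
ctrl.ungrasp()
p=np.array(s["tcp_pos"]);p[2]=.16;ctrl.movel(p,max_speed=.2)
# rough flag position and a close look
for y in(0,np.pi/2,np.pi/2-.5,1.0):
  for X in ([.404,.21,.16],[.404,.21,.01],[.494,.257,.1]):
    q=ctrl.ik(X,down(y));print(y,X,None if q is None else np.round(q,2))
for n in("scene","side"):
    vision.grab_frame(n);c=camposes(n)
    for r in models.masks_of(n,"flag_center"):
        ys,xs=np.nonzero(r["mask"]);print(n,round(r["p"],2),np.round(r["point"],1),np.round(onplane(c,(xs.mean(),ys.mean()),.025),4),len(xs))
print(get_state()["time"])
E
```

```text
t 28.96 turned 0.1508 tz +0.304 F [ 4.3  1.3 -0.9]
TARGET
[ 0.30018978  4.69723193  1.3465954  -1.09675223] 0.150843601913758 29.125
0 [0.404, 0.21, 0.16] [ 0.05  0.41 -0.81  2.03  0.39  0.86 -2.55]
0 [0.404, 0.21, 0.01] [-0.17  0.63 -0.54  2.19  0.7   0.5  -2.83]
0 [0.494, 0.257, 0.1] [-0.09  0.61 -0.68  1.85  0.5   0.86 -2.59]
1.5707963267948966 [0.404, 0.21, 0.16] [ 0.28  0.57 -1.24  2.03  0.64  1.01 -1.28]
1.5707963267948966 [0.404, 0.21, 0.01] [ 0.07  0.76 -0.95  2.19  0.99  0.73 -1.58]
1.5707963267948966 [0.494, 0.257, 0.1] [ 0.11  0.75 -1.08  1.85  0.78  1.04 -1.29]
1.0707963267948966 [0.404, 0.21, 0.16] [ 0.22  0.51 -1.1   2.03  0.56  0.95 -1.68]
1.0707963267948966 [0.404, 0.21, 0.01] [-0.    0.71 -0.82  2.19  0.91  0.64 -1.99]
1.0707963267948966 [0.494, 0.257, 0.1] [ 0.05  0.7  -0.96  1.85  0.69  0.97 -1.71]
1.0 [0.404, 0.21, 0.16] [ 0.21  0.5  -1.08  2.03  0.55  0.94 -1.74]
1.0 [0.404, 0.21, 0.01] [-0.01  0.7  -0.8   2.19  0.9   0.63 -2.05]
1.0 [0.494, 0.257, 0.1] [ 0.05  0.69 -0.94  1.85  0.68  0.96 -1.77]
scene 0.66 [208.8 275.4] [0.3497 0.1419 0.025 ] 230
side 0.89 [356.8 275.7] [0.3597 0.3068 0.025 ] 501
side 0.87 [372.8 241.2] [0.3533 0.1344 0.025 ] 372
side 0.58 [371.3 262.9] [0.3363 0.2488 0.025 ] 271
side 0.47 [347.5 256.7] [0.4016 0.2146 0.025 ] 242
30.65
```

Knob 3 also bit at about 0.075 rad and was brought to about 0.30 N·m. Now I'll hover over the small red marker.

```bash
python3 - <<'E'
from h import *
ctrl.movep([.404,.209,.15],down(.2))
s=get_state();p,d=vision.grab_frame("wrist");cv2.imwrite("pics/e1.png",p);c=camposes("wrist",s)
print(s["time"],s["tcp_pos"],s["qpos"])
hsv=cv2.cvtColor(p,cv2.COLOR_BGR2HSV)
red=((hsv[...,0]<8)|(hsv[...,0]>172))&(hsv[...,1]>150)&(hsv[...,2]>50)
n,l,stt,ce=cv2.connectedComponentsWithStats(red.astype(np.uint8))
K,R,cc=c
for i in range(1,n):
    if stt[i,4]<150: continue
    print(stt[i],ce[i],np.round(onplane(c,ce[i],.025),4))
    ys,xs=np.nonzero(l==i);z=d[ys,xs];ok=z>0
    P=(np.linalg.solve(K,np.stack([xs,ys,np.ones_like(xs)]).astype(float))*z)[:,ok].T@R.T+cc
    t=P[P[:,2]>.044];print("top pts",len(t),np.round(t.mean(0) if len(t) else 0,4),"zmax",np.round(P[:,2].max(),4))
print(np.round(proj(c,[.404,.209,.0]),1),np.round(proj(c,[.404,.209,.05]),1))
E
```

```text
32.2167 [0.40425609 0.20881548 0.14987671] [ 0.07427288  0.43851676 -0.85176632  2.04185853  0.43914946  0.8499838
 -2.39888476]
[263 190  28  38 855] [276.61052632 208.3122807 ] [0.4026 0.2069 0.025 ]
top pts 387 [0.4027 0.2066 0.0484] zmax 0.0528
[ 305  244   42   59 1714] [325.99883314 272.73162194] [0.3473 0.1461 0.025 ]
top pts 932 [0.3555 0.1505 0.0602] zmax 0.0693
[274.7 199. ] [274.6 215.3]
```

View pics/e1.png

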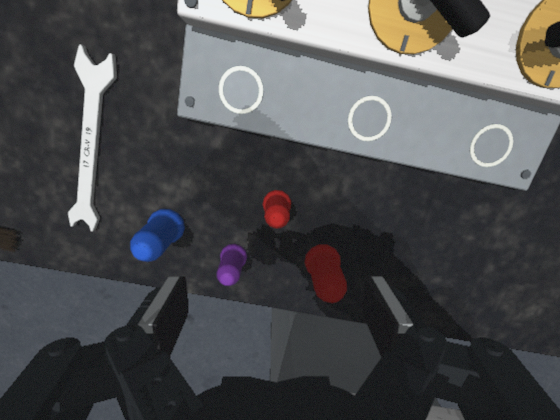

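The small marker's centroid is at (277,208), which puts it at (0.4027, 0.2068). Spot 1 is at (241,91), with a clear path around both.

```bash
python3 - <<'E'
from h import *
s=get_state();c=camposes("wrist",s);print("spot1",np.round(onplane(c,(241,90.5),.02),4))
M=[.4027,.2068]
ctrl.movel([*M,.15],max_speed=.1)
ctrl.movel([*M,.0095],max_speed=.12)
ctrl.close_gripper(30)
s=get_state();print("grip",s["time"],s["width"],np.round(s["tcp_pos"],4),np.round(s["contact_force"],1))
zp=s["tcp_pos"][2];np.save("zp.npy",zp)
ctrl.movel([*M,.12],max_speed=.15)
s=get_state();print(s["time"],s["width"],np.round(s["contact_force"],2))
p,d=vision.grab_frame("wrist");cv2.imwrite("pics/e2.png",p)
E
```

```text
spot1 [0.4949 0.2555 0.02  ]
grip 34.4417 0.0211551996092838 [0.4028 0.2068 0.0097] [-0.9 -0.4  3.9]
35.325 0.020741536116645424 [ 0.18  0.36 -1.03]
```

View pics/e2.png

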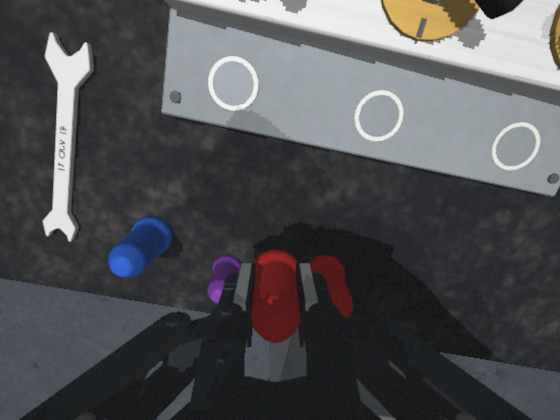

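```bash
python3 - <<'E'
from h import *
s=get_state();c=camposes("wrist",s);print("spot1",np.round(onplane(c,(233,83),.02),4))
S=[.4948,.2562];zp=float(np.load("zp.npy"))
ctrl.movel([*S,.12],max_speed=.12)
s=get_state();print(np.round(s["tcp_pos"],4))
ctrl.movel([*S,zp+.024],max_speed=.1)
z=zp+.024
while True:
    m,s=rdn(6)
    print(round(s["time"],2),np.round(s["tcp_pos"],4),np.round(m[1:],1))
    if m[3]>3 or z<zp+.0175: break
    z-=.0015;ctrl.movel([*S,z],max_speed=.02)
p,d=vision.grab_frame("wrist");cv2.imwrite("pics/f1.png",p)
E
```

```text
spot1 [0.4954 0.256  0.02  ]
[0.4941 0.2559 0.1198]
37.46 [0.4952 0.2565 0.0343] [-0.4  0.2 -0.6]
37.76 [0.4949 0.2562 0.0324] [-0.2  0.2 -0.4]
38.06 [0.4948 0.2562 0.0306] [-0.4 -0.4 -0.4]
38.36 [0.4949 0.2564 0.0297] [-1.  -1.   5.9]
```

View pics/f1.png

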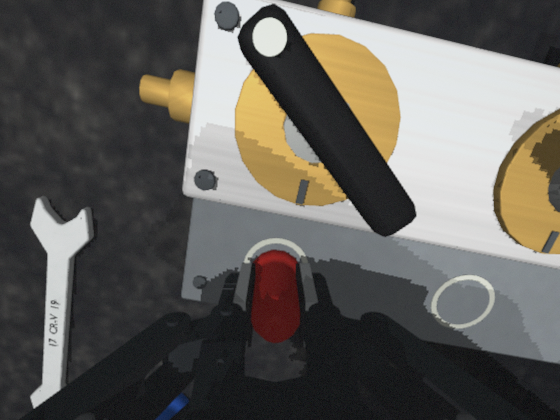

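The marker is down on the ledge inside the ring, whose far arc shows around it at (275,245). I'll release and check.

```bash
python3 - <<'E'
from h import *
ctrl.ungrasp()
s=get_state();p0=np.array(s["tcp_pos"]);p0[2]=.17;ctrl.movel(p0,max_speed=.12)
p0[0]-=.06;ctrl.movel(p0,max_speed=.2)
s=get_state();c=camposes("wrist",s)
p,d=vision.grab_frame("wrist");cv2.imwrite("pics/g1.png",p)
hsv=cv2.cvtColor(p,cv2.COLOR_BGR2HSV)
red=((hsv[...,0]<8)|(hsv[...,0]>172))&(hsv[...,1]>150)&(hsv[...,2]>50)
n,l,stt,ce=cv2.connectedComponentsWithStats(red.astype(np.uint8));K,R,cc=c
for i in range(1,n):
    if stt[i,4]<150: continue
    ys,xs=np.nonzero(l==i);z=d[ys,xs];ok=z>0
    P=(np.linalg.solve(K,np.stack([xs,ys,np.ones_like(xs)]).astype(float))*z)[:,ok].T@R.T+cc
    t=P[P[:,2]>P[:,2].max()-.008];print(stt[i],np.round(onplane(c,ce[i],.045),4),"top",np.round(t.mean(0),4),P[:,2].max())
x,y,w,h,_=stt[1:][np.argmax(stt[1:,4])] if n>1 else (0,)*5
cv2.imwrite("pics/g2.png",cv2.resize(p[60:240,180:370],None,fx=3.2,fy=3.2,interpolation=cv2.INTER_CUBIC))
for n_ in("scene","side"):
    q,_=vision.grab_frame(n_);cv2.imwrite(f"pics/g_{n_}.png",q)
print(get_state()["time"])
E
```

```text
[274 125  29  32 732] [0.4941 0.2563 0.045 ] top [0.4939 0.2558 0.0684] 0.07211318364042257
[ 337  269   30   56 1015] [0.3623 0.1611 0.045 ] top [0.3494 0.1554 0.0642] 0.0683249748377806
40.9833
```

View pics/g1.png

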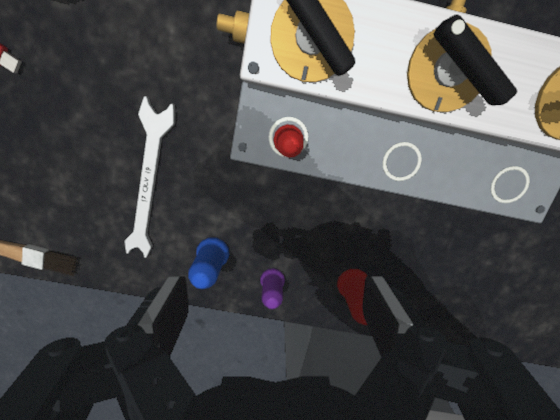

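View pics/g_side.png

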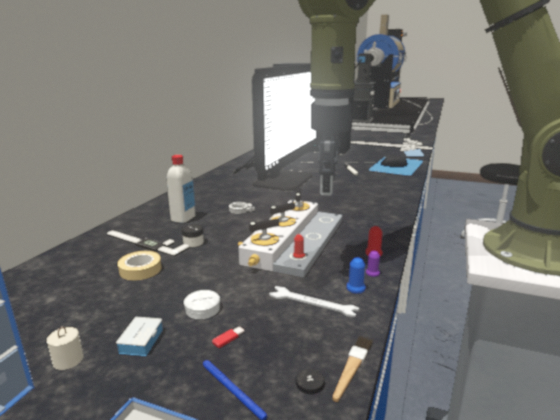

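The marker stands upright inside ring 1, at (289,138) in the wrist view and (299,247) in the side view. The bystanders are unmoved and the gripper is clear, so I'll hand in.

```bash
python3 - <<'E'
from h import *
ticket.close_job();print(get_state()["time"])
E
```

```text
the job is handed in; nothing more can be done
the job is handed in; nothing more can be done
```

The job is handed in. The left knob (knob 1) was the loose one, and the small red marker now stands on the ringed spot in front of it.

- **Knob 1:** it turned 0.87 rad (about 50°) clockwise with no rise in torque, and its white dot stayed fixed between the jaws, so the bar wasn't slipping.
- **Knobs 2 and 3:** each bit after about 0.075 rad of play. I brought them to about 0.29–0.31 and 0.30 N·m above the reading in free air.
- **Marker:** it stands upright, with its centre within about 1–2 mm of the spot's centre. In the last wrist and side pictures the things lying around looked unmoved and the gripper was clear. The clock stood at about 41 s in my last check before handing in.

**What I could not confirm:**
- The seat mark was hidden by a finger on knob 2, and I did not look for it on knob 3. The seat torques rest on the wrist sensor alone, with noise of about 0.03 N·m per sample, averaged.
- The expected drag of 0.03–0.08 N·m did not show in the readings while the knobs turned in their play; they read between about −0.04 and 0 N·m.
- I estimate the seat torques at 0.25–0.32 N·m.

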